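# Release the cupboard catch and open the door

## Task

Open the wide white cupboard whose steel door stands slightly ajar on its safety catch: reach down from above through the gap between door and cupboard, press the white plastic catch tongue down, and with it held down pull the door open, more than 45 degrees. Then let go and leave the door standing open, with the narrow cupboard beside it kept shut.

Things in the scene. Friction and masses are not known exactly. Their poses are not given: they have to be found in the camera images.
- catch_pad (a point): Press point on the catch: a level white tongue 44 mm wide, 86 long, standing out from the wide door's inner face 21 mm below its top, seen from above in the gap. Point: on its upper face and centre line, 28 mm from the door; moves with door and tongue. x away from the door's inner face, y along the door to its hinge, z up. The hinge axis is at x -28, y +200 mm, the door's free edge at y -66 mm.
- catch (a joint): How far the tongue is pressed down, m: 0 up, 0.018 at its stop; the spring gives 3 N at 0, 6 N at 0.018. Its upturned end hooks behind the folded front lip of the cupboard's top and stops the door at about 0.3 rad unless pressed at least 0.010, and kept so until the door is past 0.45 rad. Springs back up when let go.
- locker_door (a joint): Angle of the wide cupboard's door, rad: 0 shut, growing as its free edge swings towards the robot; starts ajar at about 0.25 (gap over the tongue about 50 mm). Upright hinge on the left as the robot sees it; stays where left (0.15 N m). Steel, 14 mm thick, bar handle. Cupboard 270 wide, 220 deep, 240 mm high, on the table; door top and cupboard top level, nothing on it.
- spare_door (a joint): Angle of the door of the other, narrower cupboard (200 mm wide, same height, round knob, steel bowl on top, no catch), rad: 0 shut, as it starts and is to stay. The two cupboards stand side by side, either way round.

How it is judged (in metres and radians):
On the way, in this order (a step that is already met when the one before it is completed fails the run):
1. the catch is pressed down, clear of the lip, with the door still ajar (value of joint catch above 0.009 m and value of joint locker_door below 0.42 rad), for 0.1 s.
2. the door is pulled open past 45 degrees (value of joint locker_door above 0.77 rad), for 0.1 s.
At the end, for the whole second after the job is handed in: The wide cupboard's door stands still, open by more than 0.77 rad (about 45 degrees), its catch tongue is let go and sprung back up (pressed less than 4 mm), and the narrow cupboard's door is shut (under 0.1 rad) (value of joint locker_door above 0.77 rad and velocity of joint locker_door between -0.05 and 0.05 rad/s and value of joint catch below 0.004 m and value of joint spare_door below 0.1 rad); the robot touches nothing.
It fails at once if the narrow cupboard's door is opened (value of joint spare_door above 0.15 rad).
It also fails if it takes over 35 s, if anything falls off the work surface, if the arm or the gripper's body presses on something with over 40 N, if the wrist force passes 120 N, or if a joint passes its speed limit or range.

## Robot

A 6-joint arm with a two-finger parallel gripper is mounted at the origin on the work surface. World frame = base frame: x ahead of the robot, y to its left, z up, the work surface at z = 0. Lengths are in mm, angles in rad, forces in N, time in s.
With the tool pointing down it reaches from about 275 to 750 mm from the base axis. Payload 10.2 kg.
Tool frame: the origin (TCP) lies midway between the tips of the shut fingers; the grasp point (between the pads) lies 19 mm behind it; z points along the fingers, y is the direction in which the jaws open and shut (so a half turn about z gives the same grasp; the last joint's range is limited). The gripper opens to 85 mm and grips with 20 to 120 N. Pads are 22 mm wide; open, the fingers measure 114 mm over their backs; the gripper's body (76 mm by 85 mm) begins 54 mm behind the grasp point. The pads swing forward as they close: fully open they stand 13 mm farther back than shut.
Start: joints at [1.085, 0.313, 1.498, -0, 1.331, -0.223], TCP at [136.4, 506.977, 231.294] pointing down, gripper open.
Joint ranges: [-2.94, 2.94], [-0.97, 2.17], [0.19, 2.56], [-1.23, 4.37], [0.02, 3.11], [-2.88, 2.88]. Speed limits (rad/s): [2.39, 2.39, 3.01, 3.14, 3.14, 3.14].

## Interface

Orientations are given as a unit quaternion [w, x, y, z].
In Python, from rig import sense, optics, ctrl gives the robot as it stands.
- The arm moves only by the tool play_rows, never from a script. Its argument "plan" is a list of rows, each a list of 7 numbers: the shift along the world's x, y, z in mm, then the turn, a rotation vector about the world's x, y, z in rad, then the opening, from -1 (shut) to 1 (fully open), so that 0 is half open. A call has 1 to 5 rows; each row shifts and turns the pose as measured when the row begins; what a row does not reach is not made up. A row lasts 1/12 s, in which the tool goes at most 41.7 mm and 7.16 degrees, less where a joint would pass 70% of its speed; a pose out of reach is approached as far as the arm can. A call is refused whole if a number of a shift passes 41.7 or a number of a turn 0.125, either way. A call with a gripper value outside its range is refused whole. The fingers move at their own pace and stop on an object; "grip_force" is the grip in N (left out, the last holds). Time passes only in rows, so rows that do not move let the fingers close. It gives the time, the measured TCP pose, the force and the opening at its end, in the units of the state.
- sense(): the state, without advancing time (a new reading comes with each control period).
- optics.capture(name): name is "side" or "top"; returns a dict with "img" (400x640x3 uint8, blue, green, red), "fx", "fy", "cx", "cy" (pixels), "world_to_cam" (4x4, takes a point from world to camera coordinates). Camera axes: x right, y up, looking along -z (the intrinsics and any distortion apply to the point x, -y, -z); pixel columns grow to the right and rows downward; lengths in mm; the calibration is good to about 2 mm. A picture is of the moment at which its call begins. There is no depth.
- ctrl.finish_job(): hands the job in, once; it reports no verdict.
The state is a dict: "time_s": time; "joints": joint angles; "dq": joint speeds; "tau": joint torques, N m; "eef_pos": TCP position; "ee_rot": TCP orientation; "force": force on the tool from outside, world axes, zero at the start; "wrist_torque": the same for the moment, N m; "grip_width": opening from 0.0 (shut) to 1.0 (fully open).
Only numpy, scipy, OpenCV 4.12 (cv2) and the standard library are available. Lean on these libraries where they do the work, as an engineer would, in place of code of your own. Each camera call takes 0.05 s, during which the arm holds its last target. There are 200 camera calls.

## Working session

There is one attempt and no reset: what is moved stays moved. The work goes in short steps, Python scripts to look and compute and a tool call to move; the robot and the scene stay as the last step left them, time stands still between calls to the robot, and variables do not carry over. Pictures are saved under pics/ and viewed, about 8 in all and at most 12, crops included, and the job is handed in when it is done.

Besides the shell and the picture viewer there is one more tool, called after ">>>" as a command line: name --pt "numbers of a row" for each row, then --argument value for the rest. play_rows: Moves the arm, as the interface text tells. Its arguments: {"type":"object","properties":{"plan":{"type":"array"},"grip_force":{"type":"number"}},"required":["plan"]}

```bash
mkdir -p pics; ls
python3 - <<'E'
from rig import sense, optics
import cv2
for n in("top","side"):
    c=optics.capture(n); cv2.imwrite(f"pics/{n}0.png",c["img"]); print(n,c["fx"],c["fy"],c["cx"],c["cy"],c["world_to_cam"].tolist() if hasattr(c["world_to_cam"],'tolist') else c["world_to_cam"], c.keys())
print(sense())
E
```

```text
pics
top 430.2406712776984 430.2406712776984 320.05039068868217 187.73379186807438 [[0.006606489349266016, -0.9995979731765222, 0.02757256462259, -12.751825454247365], [0.9815258304878434, 0.01175465002785124, 0.19096824942348936, -637.7582927018591], [-0.1912155809122974, 0.025801554684003126, 0.9812088877462642, -961.0809159375403], [0.0, 0.0, 0.0, 1.0]] dict_keys(['img', 'fx', 'fy', 'cx', 'cy', 'world_to_cam'])
side 441.44623440071007 441.44623440071007 319.98249090603565 195.18934413165766 [[0.7386981872390663, -0.67400761259871, -0.006223048184336105, -454.4540790682059], [0.5286245684609192, 0.573583975223103, 0.6257455465177281, -403.09951392051], [-0.4181878211871123, -0.4655267570465208, 0.7800024260760511, -902.8216208005189], [0.0, 0.0, 0.0, 1.0]] dict_keys(['img', 'fx', 'fy', 'cx', 'cy', 'world_to_cam'])
{'time_s': 0.1, 'joints': array([ 1.08459087e+00,  3.13365627e-01,  1.49833353e+00,  1.66354297e-05,
        1.33097582e+00, -2.23369858e-01]), 'dq': array([-1.31040704e-03, -2.58403498e-03, -1.42006753e-03, -7.06586623e-04,
        7.53990207e-06,  1.84018401e-04]), 'tau': array([ 4.41084121e-03, -4.12904012e+01, -2.60137224e+01, -9.96874110e-05,
        3.09340052e-03, -7.33890670e-05]), 'eef_pos': array([136.29558275, 506.77866716, 230.81722263]), 'ee_rot': array([-1.95569261e-04,  1.31041793e-01,  9.91376697e-01, -5.04649041e-04]), 'force': array([-0.31249474, -1.32971639,  0.36220947]), 'wrist_torque': array([-0.00614064,  0.01252534,  0.0248876 ]), 'grip_width': 1.000653155954797}
```

View pics/top0.png

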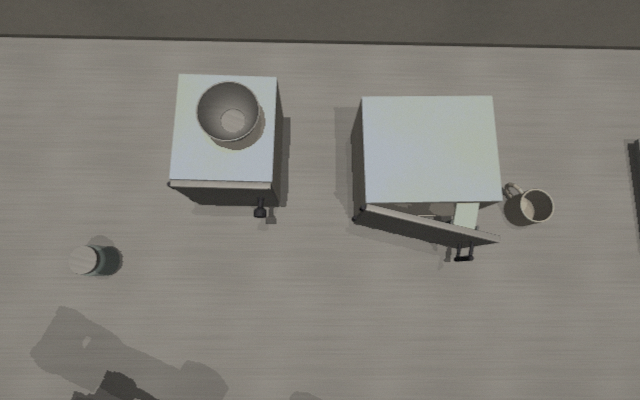

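View pics/side0.png

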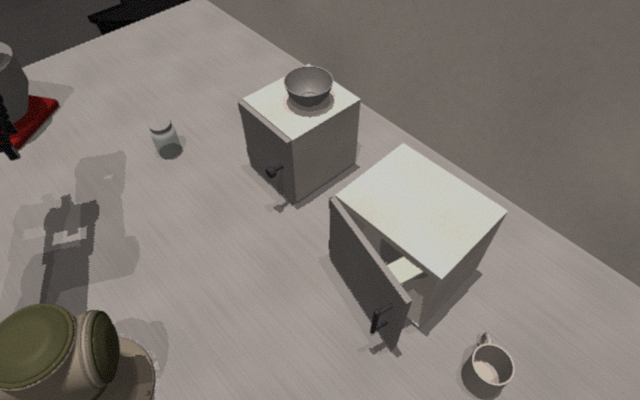

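The top view shows the wide cupboard on the right, with its door hinged near (360,208), the free edge at (498,239), the tongue around (466,213) and the handle at (464,258). The narrow cupboard is at (225,130) with the bowl on it. I'll zoom in on the gap.

```bash
cat > h.py <<'E'
import numpy as np, cv2
from rig import sense, optics
def ray(c,uv,z):
    M=np.array(c["world_to_cam"]);R=M[:3,:3];o=-R.T@M[:3,3]
    d=R.T@np.array([(uv[0]-c["cx"])/c["fx"],-(uv[1]-c["cy"])/c["fy"],-1])
    return o+d*(z-o[2])/d[2]
def proj(c,p):
    M=np.array(c["world_to_cam"]);q=M[:3,:3]@np.asarray(p)+M[:3,3]
    return c["cx"]-c["fx"]*q[0]/q[2], c["cy"]+c["fy"]*q[1]/q[2]
def crop(c,name,u0,v0,w,h,s):
    cv2.imwrite("pics/"+name,cv2.resize(c["img"][v0:v0+h,u0:u0+w],None,fx=s,fy=s,interpolation=cv2.INTER_CUBIC))
E
python3 - <<'E'
from h import *
c=optics.capture("top"); crop(c,"top1.png",345,185,160,90,5)
for n,uv,z in (("hinge",(360,208),240),("free",(498,239),240),("lipL",(364,202),240),("lipR",(499,202),240),("tongue",(466,213),219)): print(n,ray(c,uv,z).round(1))
E
```

```text
hinge [563.9 -80.  240. ]
free [ 506.3 -346.8  240. ]
lipL [575.8 -88.  240. ]
lipR [ 578.7 -354.1  240. ]
tongue [ 559.2 -295.1  219. ]
```

View pics/top1.png

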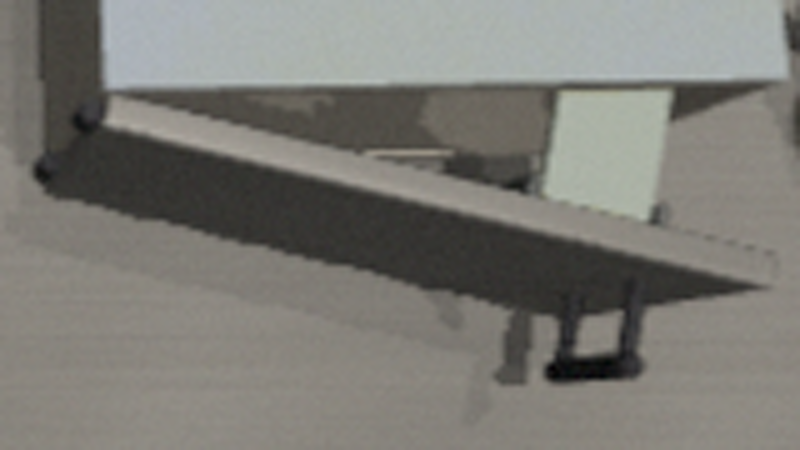

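Zoomed in, the tongue is a clear white strip. Its left edge runs (558,90) to (543,197) in the crop and its right edge (672,90) to (650,222). The door's inner top edge runs from (110,93) to (775,250). From these I'll work out the door angle and the pad position.

Run:
```python
from h import *
c=optics.capture("top"); M=np.array(c["world_to_cam"]); print("cam",(-M[:3,:3].T@M[:3,3]).round(0))
f=lambda x,y,z: ray(c,(345+x/5,185+y/5),z)
a,b=f(110,93,240),f(775,252,240); o,p=f(105,122,240),f(770,288,240)
print("inner",a,b,"outer",o,p)
d=(b-a)[:2];d/=np.linalg.norm(d);th=np.arctan2(-d[0],-d[1]);n=np.array([np.cos(th),-np.sin(th)])
print("theta",th, "thick",(o-a)[:2]@n,"len",np.linalg.norm((b-a)[:2]))
for n_,x,y,z in(("tL0",558,90,219),("tL1",543,197,219),("tR0",672,90,219),("tR1",650,222,219)):
    q=f(x,y,z)[:2]; print(n_,q.round(1),"along from free",((b[:2]-q)@d).round(1),"off face",((q-a[:2])@n).round(1))
print("lip",f(560,85,240),f(672,83,240))
h=b[:2]-266*d; print("hinge",h,"pad",b[:2]-66*d+28*n)
```

```text
cam [ 442.   20. 1065.]
inner [572.72306601 -93.78245414 240.        ] [ 513.27109163 -351.20518965  240.        ] outer [561.30952643 -91.67146613 240.        ] [ 499.39117446 -348.22414219  240.        ]
theta 0.22697118451243772 thick -11.595840225324867 len 264.1987926118361
tL0 [ 579.2 -277.2] along from free 86.9 off face 47.6
tL1 [ 536.1 -268.9] along from free 85.3 off face 3.7
tR0 [ 579.7 -323.5] along from free 41.9 off face 58.5
tR1 [ 526.5 -311.3] along from free 41.9 off face 3.9
lip [ 577.82877935 -270.78200128  240.        ] [ 579.11359115 -315.20018602  240.        ]
hinge [573.12838708 -92.02744334] pad [ 555.40476981 -293.19869723]
```

>>> play_rows --pt "0 0 40 0 0 0 -1" --pt "19 -36 15 0 0 0 -1" --pt "19 -36 15 0 0 0 -1" --pt "19 -36 0 0 0 0 -1" --pt "19 -36 0 0 0 0 -1" --grip_force 60

```text
time_s: 0.62
eef_pos: [210.4, 363.0, 301.0]
ee_rot: [-0.0, 0.126, 0.992, -0.002]
force: [1.6, -0.2, -0.1]
grip_width: 0.298
```

>>> play_rows --pt "19 -36 0 0 0 0 -1" --pt "19 -36 0 0 0 0 -1" --pt "19 -36 0 0 0 0 -1" --pt "19 -36 0 0 0 0 -1" --pt "19 -36 0 0 0 0 -1"

```text
time_s: 1.03
eef_pos: [304.9, 177.0, 301.7]
ee_rot: [0.001, 0.124, 0.992, -0.001]
force: [1.0, 0.8, -0.0]
grip_width: 0.001
```

>>> play_rows --pt "19 -36 0 0 0 0 -1" --pt "19 -36 0 0 0 0 -1" --pt "19 -36 0 0 0 0 -1" --pt "19 -36 0 0 0 0 -1" --pt "19 -36 0 0 0 0 -1"

```text
time_s: 1.45
eef_pos: [399.1, -9.2, 302.5]
ee_rot: [0.003, 0.125, 0.992, -0.001]
force: [0.9, 0.6, -0.4]
grip_width: -0.002
```

>>> play_rows --pt "19 -36 0 0 0 0 -1" --pt "19 -36 0 0 0 0 -1" --pt "19 -36 0 0 0 0 -1" --pt "19 -36 0 0 0 0 -1" --pt "19 -36 0 0 0 0 -1"

```text
time_s: 1.87
eef_pos: [493.5, -194.9, 302.0]
ee_rot: [0.003, 0.127, 0.992, -0.0]
force: [-0.0, 1.1, -0.8]
grip_width: -0.004
```

>>> play_rows --pt "19 -33 0 0 0 0 -1" --pt "19 -33 0 0 0 0 -1" --pt "18 -30 0 0 0 0 -1" --pt "2 -2 0 0 0 0 -1" --pt "0 0 0 0 0 0 -1"

```text
time_s: 2.28
eef_pos: [553.9, -305.0, 296.6]
ee_rot: [0.001, 0.13, 0.992, 0.001]
force: [0.4, 0.5, -0.1]
grip_width: 0.001
```

Run:
```python
from h import *
s=sense();print(s["eef_pos"],s["ee_rot"],s["joints"].round(3),s["force"])
c=optics.capture("top");t=optics.capture("side")
a=cv2.resize(c["img"][170:280,340:510],None,fx=4,fy=4,interpolation=2); b=cv2.resize(t["img"][120:340,320:520],None,fx=2.5,fy=2,interpolation=2)
cv2.imwrite("pics/a.png",cv2.resize(t["img"][150:350,320:520],None,fx=3,fy=3,interpolation=2))
print(proj(t,s["eef_pos"]),proj(t,[555,-293,219]))
```

```text
[ 553.94821224 -305.01196037  296.55192468] [5.96086763e-04 1.29916801e-01 9.91524436e-01 7.49282460e-04] [-0.689  0.533  1.009  0.002  1.599 -1.999] [ 0.42420568  0.49814894 -0.07801108]
(np.float64(411.8945261112661), np.float64(252.98346332709062)) (np.float64(400.86125040696675), np.float64(270.2492789688125))
```

View pics/a.png

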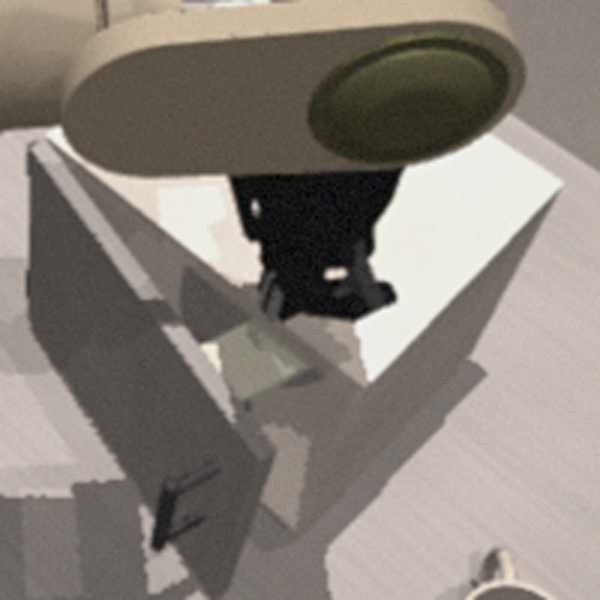

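The side view shows the shut fingers above the gap, with the tip at about (310,318) in the crop, right of the tongue at (260,360). I'll correct y by about +13 and descend.

>>> play_rows --pt "-1 13 -5 0 0 0 -1" --pt "0 0 -20 0 0 0 -1" --pt "0 0 -15 0 0 0 -1" --pt "0 0 -5 0 0 0 -1" --pt "0 0 0 0 0 0 -1"

```text
time_s: 2.8
eef_pos: [551.0, -284.1, 255.1]
ee_rot: [0.003, 0.127, 0.992, -0.0]
force: [-0.8, -0.2, 0.0]
grip_width: -0.001
```

>>> play_rows --pt "1 -7 0 0 0 0 -1" --pt "0 0 -7 0 0 0 -1" --pt "0 0 -7 0 0 0 -1" --pt "0 0 -7 0 0 0 -1" --pt "0 0 0 0 0 0 -1"

```text
time_s: 3.22
eef_pos: [552.4, -291.1, 236.2]
ee_rot: [0.005, 0.126, 0.992, -0.002]
force: [0.1, 0.7, -0.3]
grip_width: -0.001
```

>>> play_rows --pt "0 -1 -5 0 0 0 -1" --pt "0 0 -5 0 0 0 -1" --pt "0 0 -5 0 0 0 -1" --pt "0 0 -3 0 0 0 -1" --pt "0 0 0 0 0 0 -1"

```text
time_s: 3.63
eef_pos: [552.5, -292.5, 216.5]
ee_rot: [0.006, 0.127, 0.992, -0.002]
force: [-0.1, -0.0, 2.5]
grip_width: -0.002
```

>>> play_rows --pt "0 0 -4 0 0 0 -1" --pt "0 0 -4 0 0 0 -1" --pt "0 0 -3 0 0 0 -1" --pt "0 0 -1 0 0 0 -1" --pt "0 0 0 0 0 0 -1"

```text
time_s: 4.05
eef_pos: [553.0, -292.5, 205.4]
ee_rot: [0.007, 0.126, 0.992, -0.003]
force: [-0.2, 1.0, 4.7]
grip_width: 0.001
```

>>> play_rows --pt "0 0 -2 0 0 0 -1" --pt "-5 1 -0.5 0 0 -0.02 -1" --pt "-5 1 0 0 0 0 -1" --pt "-5 1 0 0 0 0 -1" --pt "-5 1 0 0 0 0 -1"

```text
time_s: 4.47
eef_pos: [533.0, -289.0, 204.3]
ee_rot: [0.01, 0.137, 0.99, -0.004]
force: [2.1, 0.7, 4.0]
grip_width: -0.003
```

>>> play_rows --pt "0 0 -2 0 0 0 -1" --pt "0 0 -1 0 0 0 -1" --pt "0 0 0 0 0 0 -1"

```text
time_s: 4.72
eef_pos: [531.3, -288.6, 202.4]
ee_rot: [0.01, 0.137, 0.99, -0.004]
force: [0.9, 1.2, 5.1]
grip_width: 0.002
```

Run:
```python
from h import *
s=sense();print(s["eef_pos"],s["force"])
t=optics.capture("side")
cv2.imwrite("pics/b.png",cv2.resize(t["img"][180:350,320:490],None,fx=3.5,fy=3.5,interpolation=2))
```

```text
[ 531.27210858 -288.61963549  202.37609674] [0.94854124 1.19534187 5.05915536]
```

View pics/b.png

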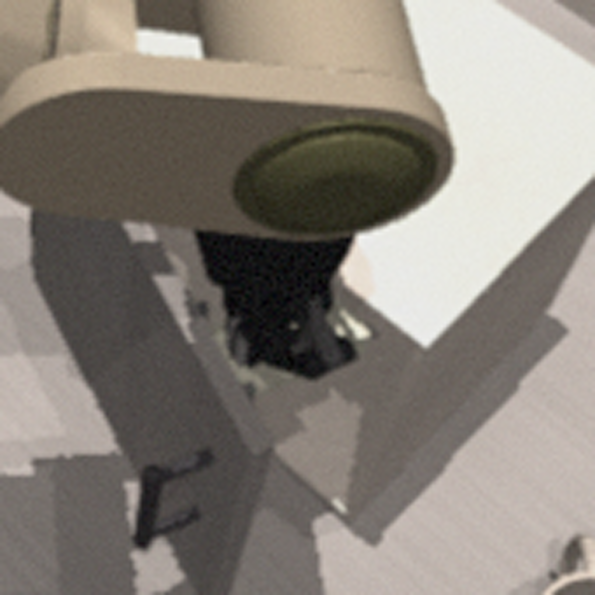

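The fingers sit on the tongue inside the gap at roughly (290,350). The tongue is pressed (Fz about 5 N), the door is still ajar, and I'm ready to pull.

>>> play_rows --pt "-6 1.5 0 0 0 -0.03 -1" --pt "-6 1.5 0 0 0 -0.03 -1" --pt "-6 2 0 0 0 -0.03 -1" --pt "-6 2 0 0 0 -0.03 -1" --pt "-6 2 0 0 0 -0.03 -1"

```text
time_s: 5.18
eef_pos: [500.9, -279.5, 203.1]
ee_rot: [0.011, 0.214, 0.977, -0.005]
force: [2.6, 3.1, 6.1]
grip_width: 0.0
```

>>> play_rows --pt "-6 3 -0.5 0 0 -0.035 -1" --pt "-6 3 -0.5 0 0 -0.035 -1" --pt "-6 3 0 0 0 -0.035 -1" --pt "-6 3 0 0 0 -0.035 -1" --pt "-6 3 0 0 0 -0.035 -1"

```text
time_s: 5.6
eef_pos: [469.6, -264.4, 203.1]
ee_rot: [0.012, 0.303, 0.953, -0.007]
force: [2.1, 2.0, 4.6]
grip_width: 0.001
```

>>> play_rows --pt "-6 4 0 0 0 -0.035 -1" --pt "-6 4 0 0 0 -0.035 -1" --pt "-6 4 0 0 0 -0.035 -1" --pt "-6 4.5 0 0 0 -0.035 -1" --pt "-6 4.5 0 0 0 -0.035 -1"

```text
time_s: 6.02
eef_pos: [438.9, -242.2, 204.0]
ee_rot: [0.014, 0.389, 0.921, -0.008]
force: [2.7, 0.8, 5.0]
grip_width: 0.001
```

>>> play_rows --pt "-5 5 0 0 0 -0.035 -1" --pt "-5 5 0 0 0 -0.035 -1" --pt "-5 5.5 0 0 0 -0.035 -1" --pt "-5 6 0 0 0 -0.035 -1" --pt "-4 6 0 0 0 -0.035 -1"

```text
time_s: 6.43
eef_pos: [413.4, -214.3, 204.8]
ee_rot: [0.015, 0.472, 0.881, -0.01]
force: [-1.1, -2.6, 5.2]
grip_width: -0.001
```

>>> play_rows --pt "-4 6 0 0 0 -0.035 -1" --pt "-3 4 0 0 0 -0.02 -1" --pt "0 0 0 0 0 0 -1" --pt "0 0 0 0 0 0 -1"

```text
time_s: 6.77
eef_pos: [405.3, -203.3, 205.4]
ee_rot: [0.015, 0.498, 0.867, -0.01]
force: [1.4, 0.0, 4.6]
grip_width: 0.001
```

>>> play_rows --pt "0 0 5 0 0 0 -1" --pt "0 0 8 0 0 0 -1" --pt "1 -2 10 0 0 0 -1" --pt "0 0 20 0 0 0 -1" --pt "0 0 30 0 0 0 -1"

```text
time_s: 7.18
eef_pos: [404.0, -204.2, 276.2]
ee_rot: [0.008, 0.497, 0.868, -0.009]
force: [-0.4, -0.3, -0.7]
grip_width: 0.003
```

>>> play_rows --pt "0 0 40 0 0 0 -1" --pt "-20 30 20 0 0 0 -1" --pt "-20 35 0 0 0 0 -1" --pt "-10 35 0 0 0 0 -1" --pt "-5 30 0 0 0 0 -1"

```text
time_s: 7.6
eef_pos: [346.5, -75.6, 343.4]
ee_rot: [0.008, 0.499, 0.866, -0.011]
force: [1.0, -0.6, 0.5]
grip_width: -0.001
```

>>> play_rows --pt "-5 40 0 0 0 0 -1" --pt "-5 40 0 0 0 0 -1" --pt "0 40 0 0 0 0 -1" --pt "0 20 0 0 0 0 -1" --pt "0 0 0 0 0 0 -1"

```text
time_s: 8.02
eef_pos: [331.0, 72.6, 345.2]
ee_rot: [0.007, 0.499, 0.867, -0.012]
force: [-0.0, -0.8, -0.7]
grip_width: 0.001
```

Run:
```python
from h import *
s=sense();print(s["eef_pos"],s["force"],s["dq"].round(3))
c=optics.capture("top");t=optics.capture("side")
cv2.imwrite("pics/c.png",np.vstack([c["img"][50:330],t["img"][60:380]]))
```

```text
[331.01881013  72.58154638 345.24561334] [-0.03642581 -0.80646958 -0.68382565] [ 0.006 -0.011  0.002 -0.015  0.016 -0.032]
```

View pics/c.png

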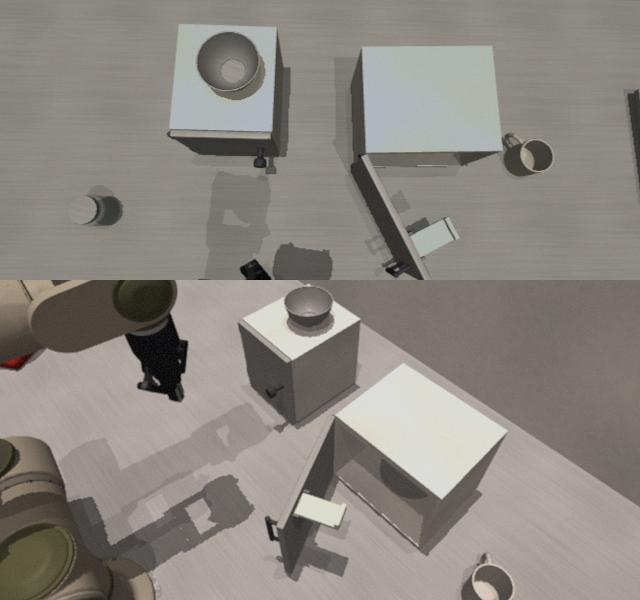

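The door stands at about 60°: its top edge runs from (368,157) to (428,278) in the top half of the image. The tongue is back up, the narrow cupboard is shut, and the arm is well clear.

>>> play_rows --pt "0 0 0 0 0 0 -1" --pt "0 0 0 0 0 0 -1" --pt "0 0 0 0 0 0 -1"

```text
time_s: 8.37
eef_pos: [331.8, 67.8, 344.9]
ee_rot: [0.006, 0.501, 0.865, -0.013]
force: [0.2, -0.4, -0.2]
grip_width: 0.002
```

```bash
python3 -c "
from rig import ctrl; print(ctrl.finish_job())"
```

```text
the job is handed in; nothing more can be done
None
```

The wide cupboard's door is open by about 60° (over 1 rad, judged from the top picture), and the job is handed in at about 8.4 s. I lowered the shut fingers through the gap, pressed the catch tongue down about 15 mm, pushed the door open from inside along its arc with the tongue held down, then lifted clear.

The last pictures show the tongue sprung back up, the narrow cupboard shut with its bowl still in place, and the arm well away with a contact force near zero. Forces stayed below about 8 N at every reading. The joint values themselves could not be read, so how far the tongue was pressed is worked out from the tool height and the 4–6 N spring force. None of the checks failed or disagreed.

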